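# Clear the jammed jar from the filling head's feed chute

### The arm

A 7-joint arm with a two-finger parallel gripper is mounted at the origin on the work surface. World frame = base frame: x ahead of the robot, y to its left, z up, the work surface at z = 0. Lengths are in m, angles in rad, forces in N, time in s.
With the tool pointing down it reaches from about 0.4 to 0.925 m from the base axis. Payload 5.6 kg.
Tool frame: the origin (TCP) lies on the centre line of the jaws, within the pads' length; the fingertips stand 8 mm ahead of it and the grasp point (between the pads) lies 11 mm behind it; z points along the fingers, y is the line along which they close (so a half turn about z gives the same grasp; the last joint's range is limited). The gripper opens to 85 mm and grips with 20 to 120 N. Pads are 22 mm wide; open, the fingers measure 114 mm over their backs; the gripper's body (76 mm by 85 mm) begins 54 mm behind the grasp point. The pads swing forward as they close: fully open they stand 13 mm farther back than shut.
Start: joints at [1.133, 0.468, -0.012, 1.603, 0.006, 1.071, -0.056], TCP at [0.25, -0.6, 0.239] pointing down, gripper open.
Joint ranges: [-2.53, 2.53], [-0.31, 2.02], [-1.57, 1.55], [0.28, 2.44], [-1.29, 4.43], [0.15, 1.84], [-2.92, 2.92]. Speed limits (rad/s): [2.57, 2.57, 3.14, 3.14, 3.14, 3.14, 3.14].

### API

Orientations are given as [roll, pitch, yaw] about the fixed x, y, z axes, in that order (R = Rz(yaw) Ry(pitch) Rx(roll)).
In Python, from cell import sense, viewer, arm gives the robot as it stands. The module is installed in compiled form; this text tells all that it offers.
- The arm moves only by the tool send_rows, never from a script. Its argument "series" is a list of rows, each a list of 3 entries, a list of its own where there are three numbers: the finger opening in cm, from 0 to 8.54, then the shift along the tool's x, y, z in cm, then the turn about the tool's z in rad. In form: [[gripper, [tx, ty, tz], turn], ...]. A call has 1 to 8 rows; each row shifts and turns the commanded pose from where the row before left it, along the tool's axes as they then stand; what a row does not reach is not made up. A row lasts 1/8 s, in which the tool goes at most 62.5 mm and 10.7 degrees, less where a joint would pass 70% of its speed; a pose out of reach is approached as far as the arm can. A call with a gripper value outside its range is refused whole. The fingers move at their own pace and stop on an object; "force" is the grip in N (left out, the last holds). Time passes only in rows, so rows that do not move let the fingers close. It gives the time, the measured TCP pose, the force, the opening and the grip force at its end, in the units of the state.
- sense(): the state, without advancing time (a new reading comes with each control period).
- viewer.capture(name): name is "scene" or "top" or "wrist"; returns a dict with "frame" (420x560x3 uint8, blue, green, red), "z_map" (420x560 float32, m along the optical axis (not along the pixel's ray), 0 where there is no reading), "K" (3x3 intrinsics, pixels), "origin" and "attitude" of the camera in the world; the wrist camera has in their place "T_tool_cam" (4x4, takes a point from camera to tool coordinates, whose origin is the TCP and whose axes are the flange's). Camera axes: x right, y down, z forward; pixel columns grow to the right and rows downward; lengths in m; the calibration is good to about 2 mm. A picture is of the moment at which its call begins: read the wrist's pose just before it.
- arm.job_done(): hands the job in; it is judged then, once.
The state is a dict: "time": time; "qpos": joint angles; "joint_vel": joint speeds; "tau": joint torques, N m; "tcp_pos": TCP position; "tcp_rot": TCP orientation; "wrist_force": force on the tool from outside, world axes, zero at the start; "torque": the same for the moment, N m; "grip_width": finger opening in m; "grasp_force": force on a finger pad.
Only numpy, scipy, OpenCV 4.12 (cv2) and the standard library are available. Lean on these libraries where they do the work, as an engineer would, in place of code of your own. Each camera call takes 0.05 s, during which the arm holds its last target. There are 200 camera calls.

### The job

A jar that is too tall has jammed against the height gauge bar of the feed chute. Lift the tall jar out and set it down upright in the metal tray without dropping it, then push the three short jars along the lane, under the bar, until the first stands against the end stop and the other two are closed up behind it, all upright in the lane. Leave the white tub, the tin and the spatula where they are.

Things in the scene. Friction and masses are not known exactly. Their poses are not given: they have to be found in the camera images.
- chute: steel feed chute fixed on the bench. Origin: on the bench (z = 0) under the lane's centre line; +y is the feed direction, x runs across, z up. Lane floor 12 mm above the bench; lane 48 mm wide between side walls 4 mm thick whose tops are 32 mm above the bench; base plate 90 mm wide. Open above and at its rear end, at y = -220 mm
- gauge (a point): middle of the gauge bar's underside (chute x = 0, y = 51 mm, z = 74 mm); same axes as the chute. The bar crosses the lane, 10 mm thick along it and 12 mm high, its top 86 mm above the bench; two posts 8 x 10 mm, centred 33 mm either side, carry it from the base plate
- head (a point): top centre of the grey filling head's housing at the chute's feed end (chute y = 165 mm, z = 150 mm); same axes. Housing 110 mm across the lane, 59 mm along it, 150 mm high. An arm 22 mm wide, top 139 mm above the bench, reaches back to chute y = 100 mm with a nozzle at y = 108 mm whose lower end is 96 mm above the bench
- stop (a point): foot of the end stop's face on the lane's centre line, at the lane floor (chute x = 0, y = 130 mm, z = 12 mm); same axes as the chute. The stop plate is rigid and 55 mm high
- tall_jar: the jammed jar: same amber glass and steel lid as the short ones but 100 mm high (glass 44 mm diameter and 88 mm high, lid 39 mm diameter and 12 mm high); about 170 g; loose, stands upright in the lane close behind the gauge bar. Origin: centre of its underside, z up
- jar1: short round jar of amber glass with a flat steel lid: glass 44 mm diameter and 42 mm high, lid 39 mm diameter and 12 mm high, 54 mm in all; about 110 g; loose, stands upright in the lane. Origin: centre of its underside, z up. First of the row, next behind the tall jar
- jar2: short round jar of amber glass with a flat steel lid: glass 44 mm diameter and 42 mm high, lid 39 mm diameter and 12 mm high, 54 mm in all; about 110 g; loose, stands upright in the lane. Origin: centre of its underside, z up. Second of the row
- jar3: short round jar of amber glass with a flat steel lid: glass 44 mm diameter and 42 mm high, lid 39 mm diameter and 12 mm high, 54 mm in all; about 110 g; loose, stands upright in the lane. Origin: centre of its underside, z up. Last of the row, nearest the lane's open rear end. The jars start with gaps of 2 to 27 mm between them
- tray: empty square aluminium tray fixed on the bench, 140 x 140 mm outside, 130 x 130 mm inside, walls 28 mm high, floor 5 mm thick. Origin: centre of its underside. It lies beyond one end of the chute or beyond the other
- tub: bystander: round open white plastic tub, 120 mm diameter, 75 mm high, at the end of the chute where the tray is not. Origin: centre of its underside
- tin: bystander: round tin, 72 mm diameter, 85 mm high, standing near the chute's rear end. Origin: centre of its underside
- spatula: bystander: spatula about 200 mm long lying flat near the filling head. Origin: near its middle, on its underside
There are look-alikes about, which are no part of the job. What is shaped like the jar3 but black or yellow is not meant.

How it is judged:
By the outcome, as a careful person would: the job done as asked, in the order asked, and still so for the second after the job is handed in, with the robot touching nothing.
It also fails if it takes over 67 s, if anything falls off the work surface, if the arm or the gripper's body presses on something with over 40 N, if the wrist force passes 120 N, or if a joint passes its speed limit or range.

## Working session

There is one attempt and no reset: what is moved stays moved. The work goes in short steps, Python scripts to look and compute and a tool call to move; the robot and the scene stay as the last step left them, time stands still between calls to the robot, and variables do not carry over. Pictures are saved under pics/ and viewed, at most 10 in all, crops included, and the job is handed in when it is done.

Besides the shell and the picture viewer there is one more tool, called after ">>>" by a JSON object that holds its "op" and its "data". send_rows: Moves the arm, as the interface text tells. Its arguments: {"type":"object","properties":{"series":{"type":"array","items":{"type":"array"}},"force":{"type":"number"}},"required":["series"]}

```bash
mkdir -p pics; cat > h.py <<'E'
import numpy as np,cv2
from scipy.spatial.transform import Rotation as Ro
from cell import sense,viewer,arm
def rot(a):
    a=np.array(a,float)
    return a if a.shape==(3,3) else (Ro.from_quat(a).as_matrix() if a.size==4 else Ro.from_euler('xyz',a).as_matrix())
def cap(n):
    s=sense();d=viewer.capture(n);K=np.array(d['K']);z=d['z_map']
    v,u=np.mgrid[:z.shape[0],:z.shape[1]]
    P=np.stack([(u-K[0,2])/K[0,0]*z,(v-K[1,2])/K[1,1]*z,z],-1)
    if n=='wrist':
        T=np.array(d['T_tool_cam']);P=P@T[:3,:3].T+T[:3,3];P=P@rot(s['tcp_rot']).T+np.array(s['tcp_pos'])
    else: P=P@rot(d['attitude']).T+np.array(d['origin'])
    P[z==0]=np.nan
    return d,P
E
python3 - <<'E'
from h import *
print(sense())
for n in('top','scene'):
    d,P=cap(n);cv2.imwrite(f'pics/{n}0.png',d['frame']);np.save(f'{n}0.npy',P);print(d['origin'],d['attitude'],d['K'])
E
```

```text
{'time': 0.0, 'qpos': array([ 1.133012  ,  0.46840652, -0.01159127,  1.60367969,  0.00602208,
        1.07138105, -0.05630223]), 'joint_vel': array([ 0.00052689,  0.00147082, -0.00087945, -0.00019494,  0.00024015,
        0.00048369, -0.00213654]), 'tau': array([-1.73323378e-04, -5.32381082e+01,  2.14125059e-02, -2.51295573e+01,
        1.14102420e-02,  7.85471901e-03, -2.68743811e-06]), 'tcp_pos': array([ 0.24970172, -0.59950817,  0.23829607]), 'tcp_rot': array([-3.13975825e+00,  1.51746019e-04,  3.94718843e-01]), 'wrist_force': array([-0.02519334, -0.35442057,  0.72403673]), 'torque': array([0.03763881, 0.00357799, 0.01218082]), 'grasp_force': 0.0, 'grip_width': 0.08537033918114532}
[ 0.48444894 -0.01269328  1.13807666] [-3.0540277   0.00798875 -1.57837266] [[401.94694509   0.         282.62813158]
 [  0.         401.94694509 206.65080708]
 [  0.           0.           1.        ]]
[1.04773097 0.37791977 0.8620509 ] [-2.46930077  0.00282726  2.23724761] [[378.98597943   0.         278.65933761]
 [  0.         378.98597943 208.97641382]
 [  0.           0.           1.        ]]
```

View pics/top0.png

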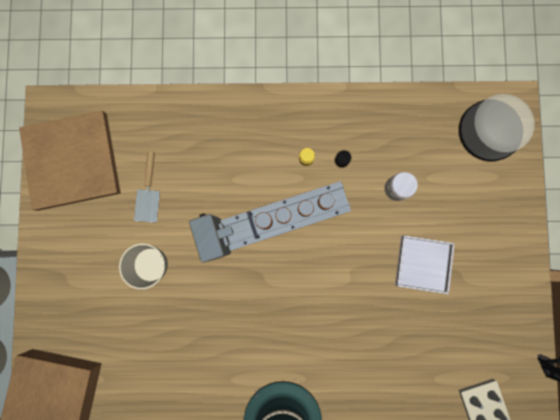

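View pics/scene0.png

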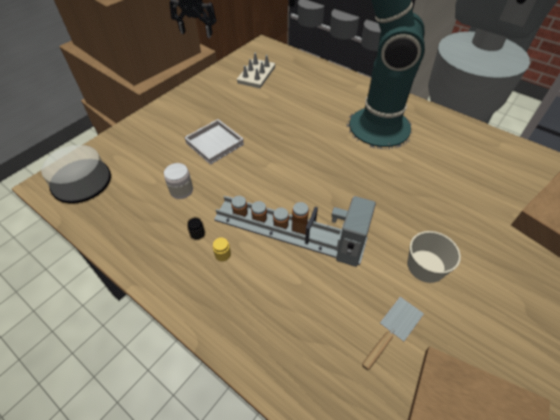

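The top view shows the filling head at (208,238) and the gauge bar at (253,224). The tall jar is at (263,220), with short jars at (284,215), (306,208) and (326,201). The tray is at (425,265), the tub at (143,266) and the tin at (403,186). The scene view agrees. Next I measure from the depth maps.

```bash
python3 - <<'E'
from h import *
P=np.load('top0.npy');S=np.load('scene0.npy')
def px(u,v):return P[v,u].round(4)
for n,u,v in[('head',208,238),('bar',253,224),('tall',263,220),('j1',284,215),('j2',306,208),('j3',326,201),('tray',425,265),('rear',345,197),('tin',403,186),('bench',350,300)]:print(n,px(u,v))
# chute: walls region
for nm,Q in(('top',P),('scene',S)):
    m=(Q[...,2]>.006)&(Q[...,2]<.16)&(Q[...,0]>.35)&(Q[...,0]<.62)&(Q[...,1]>-.21)&(Q[...,1]<.27)
    A=Q[m];
    r=cv2.minAreaRect((A[(A[:,2]<.04)][:,:2]*1000).astype(np.float32));print(nm,'rect low',r)
    hd=A[(A[:,2]>.143)];print('head',cv2.minAreaRect((hd[:,:2]*1000).astype(np.float32)),np.median(hd[:,2]))
    lid=Q[(Q[...,2]>.058)&(Q[...,2]<.071)&m]; 
    img=np.zeros((600,700),np.uint8)
    for lo,hi in((.060,.073),(.104,.118),(.078,.092)):
        B=A[(A[:,2]>lo)&(A[:,2]<hi)]
        im=np.zeros((400,600),np.uint8);ij=((B[:,:2]-[.3,-.25])*1000).astype(int);im[ij[:,0].clip(0,399),ij[:,1].clip(0,599)]=255
        im=cv2.morphologyEx(im,cv2.MORPH_CLOSE,np.ones((7,7)))
        k,lab,st,c=cv2.connectedComponentsWithStats(im)
        l=lab[ij[:,0].clip(0,399),ij[:,1].clip(0,599)]
        for i in range(1,k):
            if st[i,4]>80:
                b=B[l==i];(cx,cy),rad=cv2.minEnclosingCircle((b[:,:2]*1000).astype(np.float32))
                print(lo,b.mean(0).round(4),'circ',round(cx),round(cy),round(rad,1),len(b), [round(x,1) for x in np.ravel(cv2.minAreaRect((b[:,:2]*1000).astype(np.float32))[1])],cv2.minAreaRect((b[:,:2]*1000).astype(np.float32))[2])
    T=Q[(Q[...,2]>.02)&(Q[...,2]<.04)&(Q[...,0]>.2)&(Q[...,0]<.46)&(Q[...,1]>-.5)&(Q[...,1]<-.25)]
    print('tray',cv2.minAreaRect((T[:,:2]*1000).astype(np.float32)))
E
```

```text
head [0.4955 0.1782 0.1504]
bar [0.5318 0.0728 0.0885]
tall [0.5407 0.0452 0.1128]
j1 [ 0.5563 -0.0083  0.0646]
j2 [ 0.5745 -0.0674  0.0656]
j3 [ 0.5925 -0.1207  0.0698]
tray [ 0.4177 -0.399   0.0077]
rear [ 0.6091 -0.1801  0.013 ]
tin [ 0.6293 -0.3233  0.0827]
bench [ 0.3228 -0.1892  0.0042]
top rect low ((485.85791015625, 32.550445556640625), (451.528564453125, 267.9595642089844), 89.6330337524414)
head ((500.1328125, 173.4774169921875), (109.42971801757812, 83.75230407714844), 17.859813690185547) 0.15027366998703184
0.06 [0.4891 0.1485 0.0668] circ 489 147 10.1 23 [np.float64(20.0), np.float64(6.1)] 17.385112762451172
0.06 [ 0.5577 -0.0048  0.0662] circ 558 -5 19.2 160 [np.float64(34.9), np.float64(35.1)] 89.38262939453125
0.06 [ 0.5763 -0.0661  0.0664] circ 577 -67 19.4 160 [np.float64(35.3), np.float64(35.0)] 0.14276611804962158
0.06 [ 0.5947 -0.1222  0.0663] circ 595 -122 19.1 162 [np.float64(35.3), np.float64(35.8)] 89.4986572265625
0.104 [0.5416 0.0459 0.1122] circ 542 47 19.6 176 [np.float64(36.0), np.float64(36.0)] 1.3209164142608643
0.078 [0.5307 0.0759 0.0864] circ 531 76
[... 567 characters left out ...]
20.3 142 [np.float64(39.8), np.float64(34.8)] 38.31095886230469
0.06 [ 0.5774 -0.0649  0.0652] circ 577 -68 20.8 135 [np.float64(37.4), np.float64(36.4)] 32.1002311706543
0.06 [ 0.5957 -0.1206  0.0652] circ 595 -123 20.7 131 [np.float64(37.8), np.float64(36.5)] 70.52172088623047
0.104 [0.5435 0.0475 0.1112] circ 542 46 20.0 165 [np.float64(38.5), np.float64(35.7)] 37.6462287902832
0.104 [0.5497 0.2028 0.1108] circ 544 201 29.0 106 [np.float64(17.4), np.float64(57.9)] 21.416345596313477
0.078 [0.5406 0.0695 0.0851] circ 534 66 40.2 159 [np.float64(55.8), np.float64(72.5)] 65.22097778320312
tray ((410.43603515625, -392.29400634765625), (143.61477661132812, 119.5097427368164), 81.2337417602539)
```

>>> {"op": "send_rows", "data": {"series": [[8.5,[0,0,0],-0.185],[8.5,[0,0,0],-0.185],[8.5,[0,0,0],-0.185],[8.5,[0,0,0],-0.185],[8.5,[0,0,0],-0.185],[8.5,[0,0,0],-0.185],[8.5,[0,0,0],-0.185],[8.5,[0,0,0],-0.185]]}}

```text
time: 1.1
tcp_pos: [0.2498, -0.5998, 0.2387]
tcp_rot: [-3.141, -0.001, 1.881]
wrist_force: [0.1, 0.4, 0.5]
grip_width: 0.0853
grasp_force: 0.0
```

```bash
cat >> h.py <<'E'
def go(t):
    "shift in cm along tool axes to world point t"
    s=sense();R=rot(s['tcp_rot']);print('shift cm',(R.T@(np.array(t)-s['tcp_pos'])*100).round(2),'tcp',s['tcp_pos'].round(4),'rpy',s['tcp_rot'].round(3),'t',s['time'],'F',s['wrist_force'].round(1),'w',s['grip_width'],s['grasp_force'],'q',s['qpos'].round(2))
E
python3 - <<'E'
from h import *
go([.542,.0465,.235])
P=np.load('top0.npy')
T=P[(P[...,2]>.02)&(P[...,2]<.04)&(P[...,0]>.25)&(P[...,0]<.54)&(P[...,1]>-.5)&(P[...,1]<-.28)]
print('tray',cv2.minAreaRect((T[:,:2]*1000).astype(np.float32)))
E
```

```text
shift cm [52.63 47.54  0.42] tcp [ 0.2498 -0.5998  0.2387] rpy [-3.141e+00 -1.000e-03  1.881e+00] t 1.1 F [0.1 0.4 0.5] w 0.08534645770555382 0.0 q [ 1.36  0.5  -0.32  1.59  0.17  1.09  1.3 ]
tray ((421.37542724609375, -393.8468322753906), (142.1190643310547, 139.8699951171875), 80.98756408691406)
```

>>> {"op": "send_rows", "data": {"series": [[8.5,[3.5,3.1,0],0],[8.5,[3.5,3.1,0],0],[8.5,[3.5,3.1,0],0],[8.5,[3.5,3.1,0],0],[8.5,[3.5,3.1,0],0],[8.5,[3.5,3.1,0],0],[8.5,[3.5,3.1,0],0],[8.5,[3.5,3.1,0],0]]}}

```text
time: 2.1
tcp_pos: [0.403, -0.2572, 0.2391]
tcp_rot: [-3.141, -0.0, 1.875]
wrist_force: [0.3, -0.9, 0.1]
grip_width: 0.0845
grasp_force: 0.0
```

>>> {"op": "send_rows", "data": {"series": [[8.5,[3.5,3.1,0],0],[8.5,[3.5,3.1,0],0],[8.5,[3.5,3.1,0],0],[8.5,[3.5,3.1,0],0],[8.5,[3.5,3.1,0],0],[8.5,[3.5,3.1,0],0],[8.5,[3,3.1,0],0],[8.5,[0,0,0],0]]}}

```text
time: 3.1
tcp_pos: [0.5385, 0.0392, 0.2391]
tcp_rot: [3.141, -0.002, 1.881]
wrist_force: [-0.1, -1.3, -1.0]
grip_width: 0.0848
grasp_force: 0.0
```

```bash
python3 - <<'E'
from h import *
go([.542,.0465,.067])
d,P=cap('wrist');cv2.imwrite('pics/w1.png',d['frame'])
for lo,hi in((.104,.118),(.060,.072),(.08,.09)):
    B=P[(P[...,2]>lo)&(P[...,2]<hi)]
    r=cv2.minAreaRect((B[:,:2]*1000).astype(np.float32));print(lo,len(B),np.median(B[:,2]),cv2.minEnclosingCircle((B[:,:2]*1000).astype(np.float32)),r)
E
```

```text
shift cm [ 0.55  0.54 17.21] tcp [0.5385 0.0392 0.2391] rpy [ 3.141e+00 -2.000e-03  1.881e+00] t 3.1 F [-0.1 -1.3 -1. ] w 0.08478068423734929 0.0 q [ 0.4   0.37 -0.66  1.84  0.26  1.02 -0.05]
0.104 2385 0.11221257994505704 ((536.438720703125, 114.05841827392578), 87.82426452636719) ((540.7962646484375, 105.81604766845703), (121.09468078613281, 145.88040161132812), 27.864593505859375)
0.06 3880 0.06635748425551069 ((550.5579833984375, 13.898807525634766), 160.3892364501953) ((551.77734375, 9.642623901367188), (106.06507873535156, 311.6840515136719), 17.802589416503906)
0.08 1488 0.08614701015536258 ((516.795654296875, 115.87029266357422), 68.54317474365234) ((520.1349487304688, 105.30693054199219), (105.33526611328125, 109.89025115966797), 17.54287338256836)
```

```bash
python3 - <<'E'
from h import *
d,P=cap('wrist')
B=P[(P[...,2]>.104)&(P[...,2]<.118)&(np.hypot(P[...,0]-.542,P[...,1]-.0465)<.027)]
print(len(B),B.mean(0),cv2.minEnclosingCircle((B[:,:2]*1000).astype(np.float32)))
E
```

```text
1854 [0.54048925 0.04596948 0.11211795] ((540.8674926757812, 45.16939926147461), 19.4945011138916)
```

View pics/w1.png

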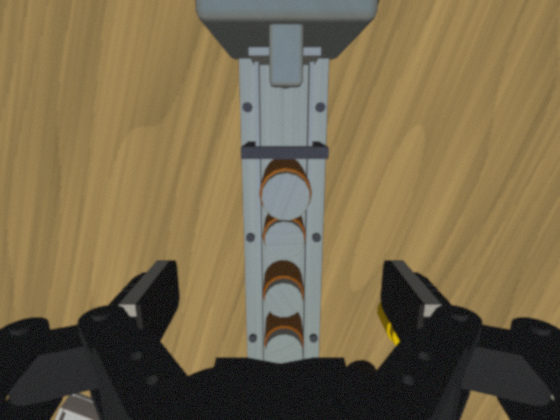

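The wrist view shows the tall jar's lid at (285,195), the bar above it at (285,152), and the open fingers straddling the lane.

>>> {"op": "send_rows", "data": {"series": [[8.5,[0.5,0.4,0],0],[8.5,[0,0,3.5],0],[8.5,[0,0,3.5],0],[8.5,[0,0,3.5],0],[8.5,[0,0,2.5],0],[8.5,[0,0,2.0],0],[8.5,[0,0,2.0],0],[8.5,[0,0,0],0]]}}

```text
time: 4.2
tcp_pos: [0.5395, 0.041, 0.068]
tcp_rot: [-3.139, -0.001, 1.874]
wrist_force: [0.5, -1.0, 0.3]
grip_width: 0.0849
grasp_force: 0.0
```

>>> {"op": "send_rows", "data": {"series": [[6,[0,0,0],0],[5,[0,0,0],0],[4.6,[0,0,0],0],[4.2,[0,0,0],0],[3.5,[0,0,0],0],[3.5,[0,0,0],0],[3.5,[0,0,0],0],[3.5,[0,0,0],0]], "force": 45}}

```text
time: 5.2
tcp_pos: [0.5415, 0.0415, 0.0702]
tcp_rot: [3.139, 0.001, 1.875]
wrist_force: [0.8, -0.0, 6.4]
grip_width: 0.0428
grasp_force: 45.0
```

>>> {"op": "send_rows", "data": {"series": [[3.5,[0,0,-0.5],0],[3.5,[0,0,-1],0],[3.5,[0,0,-1.5],0],[3.5,[0,0,-2],0],[3.5,[0,0,-2],0],[3.5,[0,0,-2],0],[3.5,[0,0,-1],0],[3.5,[0,0,0],0]]}}

```text
time: 6.2
tcp_pos: [0.5407, 0.0412, 0.1701]
tcp_rot: [3.14, 0.001, 1.874]
wrist_force: [0.9, -0.4, -2.7]
grip_width: 0.0433
grasp_force: 46.5
```

```bash
python3 - <<'E'
from h import *
go([.421,-.394,.17])
d,P=cap('scene');cv2.imwrite('pics/s2.png',cv2.resize(d['frame'][120:300,180:400],None,fx=3,fy=3))
E
```

```text
shift cm [-37.95 -24.44   0.  ] tcp [0.5407 0.0412 0.1701] rpy [3.140e+00 1.000e-03 1.874e+00] t 6.2 F [ 0.9 -0.4 -2.7] w 0.043306914186752664 46.468968987464905 q [ 0.36  0.46 -0.62  1.9   0.34  0.89 -0.13]
```

View pics/s2.png

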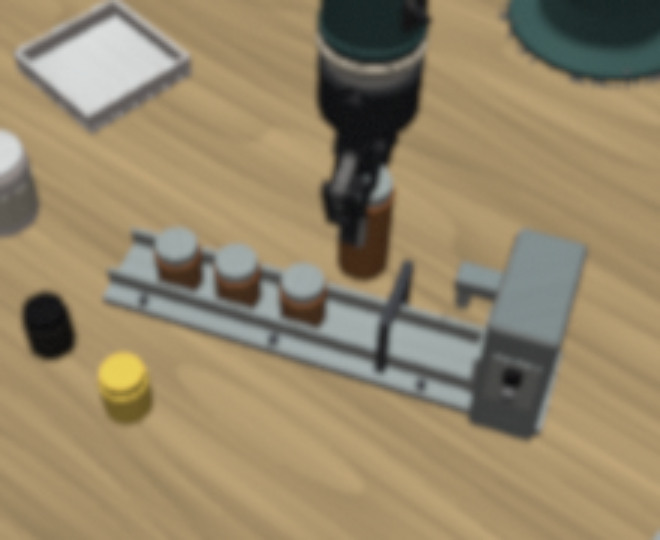

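The crop shows the tall jar upright and held clear of the bar at about (365,230). The three short jars are undisturbed at (180,258), (238,275) and (303,293).

>>> {"op": "send_rows", "data": {"series": [[3.5,[-1.2,-0.8,0],0],[3.5,[-2.4,-1.6,0],0],[3.5,[-3.2,-2,0],0],[3.5,[-3.2,-2,0],0],[3.5,[-3.2,-2,0],0],[3.5,[-3.2,-2,0],0],[3.5,[-3.2,-2,0],0],[3.5,[-3.2,-2,0],0]]}}

```text
time: 7.25
tcp_pos: [0.4696, -0.2213, 0.1685]
tcp_rot: [-3.14, -0.001, 1.874]
wrist_force: [0.5, 0.9, -1.7]
grip_width: 0.0433
grasp_force: 46.5
```

>>> {"op": "send_rows", "data": {"series": [[3.5,[-3.2,-2.2,0],0],[3.5,[-3.2,-2.2,0],0],[3.5,[-3.2,-2.2,0],0],[3.5,[-2.6,-1.8,0],0],[3.5,[-1.8,-1.2,0],0],[3.5,[-0.8,-0.5,0],0],[3.5,[0,0,0],0],[3.5,[0,0,0],0]]}}

```text
time: 8.25
tcp_pos: [0.4198, -0.3894, 0.1693]
tcp_rot: [3.141, -0.001, 1.877]
wrist_force: [0.2, -0.6, -1.7]
grip_width: 0.0429
grasp_force: 46.5
```

```bash
python3 - <<'E'
from h import *
go([.422,-.397,.065])
d,P=cap('scene')
B=P[(P[...,2]>.05)&(P[...,2]<.15)&(np.hypot(P[...,0]-.421,P[...,1]+.395)<.05)]
print(len(B),np.percentile(B[:,2],[0,1,2,5,10]))
cv2.imwrite('pics/s3.png',cv2.resize(d['frame'][40:220,140:360],None,fx=3,fy=3))
E
```

```text
shift cm [-0.8  -0.02 10.43] tcp [ 0.4198 -0.3894  0.1693] rpy [ 3.141e+00 -1.000e-03  1.877e+00] t 8.25 F [ 0.2 -0.6 -1.7] w 0.04290153319935006 46.4575856924057 q [ 1.09  0.48 -0.51  1.83  0.29  0.9   0.75]
144 [0.11119378 0.11167408 0.11180295 0.11416168 0.11561822]
```

View pics/s3.png

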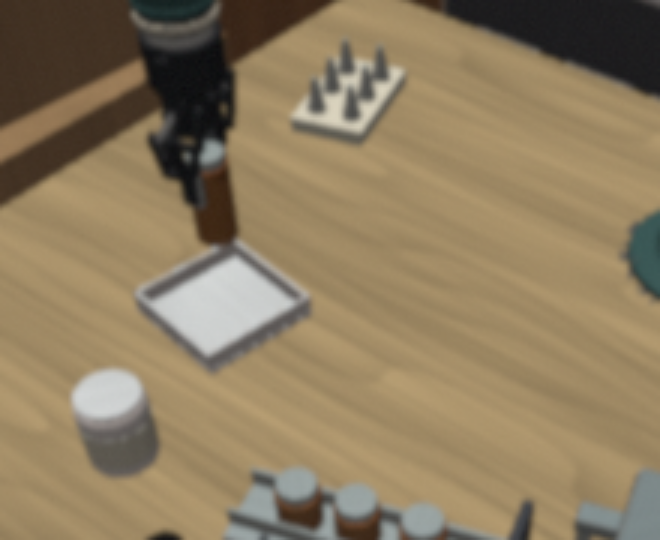

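The crop shows the jar held upright over the tray, its foot at about (218,240). Depth puts its underside at about 0.111 m, so I lower it with the last few millimetres slow.

>>> {"op": "send_rows", "data": {"series": [[3.5,[-0.6,0,1],0],[3.5,[0,0,2],0],[3.5,[0,0,2],0],[3.5,[0,0,2],0],[3.5,[0,0,1.5],0],[3.5,[0,0,1],0],[3.5,[0,0,0.6],0],[3.5,[0,0,0],0]]}}

```text
time: 9.3
tcp_pos: [0.4209, -0.3965, 0.0681]
tcp_rot: [-3.141, -0.0, 1.875]
wrist_force: [-0.1, 0.0, -2.0]
grip_width: 0.0431
grasp_force: 46.5
```

>>> {"op": "send_rows", "data": {"series": [[3.5,[0,0,0.2],0],[3.5,[0,0,0],0]]}}

```text
time: 9.55
tcp_pos: [0.421, -0.3967, 0.0666]
tcp_rot: [3.141, 0.001, 1.875]
wrist_force: [0.1, 0.6, 0.1]
grip_width: 0.0435
grasp_force: 46.5
```

>>> {"op": "send_rows", "data": {"series": [[3.5,[0,0,0.15],0],[3.5,[0,0,0],0]]}}

```text
time: 9.8
tcp_pos: [0.4208, -0.3966, 0.0648]
tcp_rot: [-3.142, 0.0, 1.875]
wrist_force: [-0.3, -0.4, -2.0]
grip_width: 0.0431
grasp_force: 46.5
```

>>> {"op": "send_rows", "data": {"series": [[3.5,[0,0,0.1],0],[3.5,[0,0,0],0]]}}

```text
time: 10.05
tcp_pos: [0.4209, -0.3965, 0.0637]
tcp_rot: [-3.141, -0.0, 1.875]
wrist_force: [-0.0, -0.1, -2.1]
grip_width: 0.0432
grasp_force: 46.5
```

>>> {"op": "send_rows", "data": {"series": [[3.5,[0,0,0.1],0],[3.5,[0,0,0],0]]}}

```text
time: 10.3
tcp_pos: [0.4211, -0.3966, 0.0632]
tcp_rot: [-3.142, 0.0, 1.875]
wrist_force: [-1.0, 1.1, 4.3]
grip_width: 0.0432
grasp_force: 46.7
```

>>> {"op": "send_rows", "data": {"series": [[5,[0,0,0],0],[6.5,[0,0,0],0],[8,[0,0,0],0],[8.5,[0,0,0],0],[8.5,[0,0,0],0],[8.5,[0,0,0],0],[8.5,[0,0,-1],0],[8.5,[0,0,-2],0]]}}

```text
time: 11.3
tcp_pos: [0.4206, -0.3962, 0.0934]
tcp_rot: [-3.141, -0.001, 1.875]
wrist_force: [-0.1, -0.2, -0.2]
grip_width: 0.0848
grasp_force: 0.0
```

>>> {"op": "send_rows", "data": {"series": [[8.5,[0,0,-3],0],[8.5,[0,0,-3],0],[8.5,[0,0,-3],0],[8.5,[0,0,-3],0],[5,[0,0,-1],0],[0,[0,0,0],0],[0,[0,0,0],0],[0,[0,0,0],0]]}}

```text
time: 12.3
tcp_pos: [0.4204, -0.3961, 0.2216]
tcp_rot: [-3.141, -0.002, 1.875]
wrist_force: [0.5, -0.2, -0.9]
grip_width: 0.012
grasp_force: 0.0
```

```bash
python3 - <<'E'
from h import *
th=.31;d=np.array([-np.sin(th),np.cos(th)]);O=np.array([.5466,.0274])
for n in('scene','top'):
    D,P=cap(n)
    if n=='scene':cv2.imwrite('pics/s4.png',D['frame'])
    B=P[(P[...,2]>.095)&(P[...,2]<.112)&(np.hypot(P[...,0]-.421,P[...,1]+.395)<.05)]
    print(n,len(B),np.median(B,0).round(4))
    for c in((.557,-.005),(.577,-.067),(.595,-.122)):
        B=P[(P[...,2]>.058)&(P[...,2]<.073)&(np.hypot(P[...,0]-c[0],P[...,1]-c[1])<.027)]
        if len(B):
            m=np.array(cv2.minEnclosingCircle((B[:,:2]*1000).astype(np.float32))[0])/1000;print(m,'lane y',(m-O)@d,'x',(m-O)@[d[1],-d[0]])
p=O-.206*d;print(p)
go([*p,.2])
E
```

```text
scene 100 [ 0.4242 -0.3889  0.1033]
[ 0.55829034 -0.00526529] lane y -0.03467448887087101 x 0.0011682796649639822
[ 0.57678668 -0.06695301] lane y -0.09906424746419083 x -3.5409990660796024e-05
[ 0.59560101 -0.12224339] lane y -0.1574586088786243 x 0.001015300408779192
top 202 [ 0.4207 -0.3898  0.1047]
[ 0.55723529 -0.00465743] lane y -0.03377375868456259 x 0.000348946803903078
[ 0.57510419 -0.06694828] lane y -0.09854648304623022 x -0.0016362635760578791
[ 0.59464117 -0.12214371] lane y -0.1570708749993501 x 0.00013162128070424924
[ 0.60944208 -0.16878072]
shift cm [16.05 24.82  2.2 ] tcp [ 0.4207 -0.3963  0.2219] rpy [-3.141e+00 -1.000e-03  1.875e+00] t 12.4 F [ 1.  -0.5  0.7] w 0.000300385149448485 0.0 q [ 1.11  0.43 -0.53  1.77  0.25  1.01  0.79]
```

View pics/s4.png

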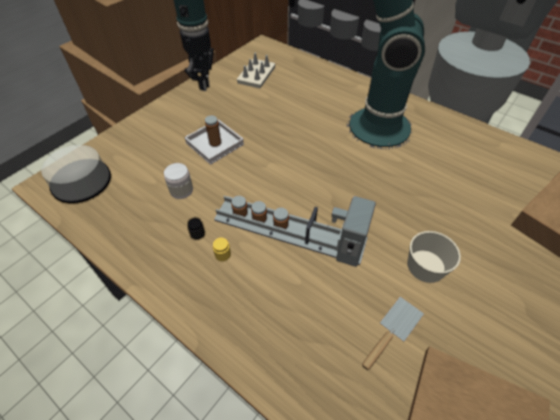

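The tall jar stands upright in the tray at (213,132), and the short jars are still in the lane. Now I go behind jar3 with the fingers closed.

>>> {"op": "send_rows", "data": {"series": [[0,[1.5,2.4,0],0],[0,[3,4.6,0],0],[0,[3,4.6,0],0],[0,[3,4.6,0],0],[0,[3,4.6,0],0],[0,[1.9,3.0,0],0],[0,[0.4,0.8,0],0],[0,[0,0,0],0]]}}

```text
time: 13.4
tcp_pos: [0.6081, -0.1725, 0.2222]
tcp_rot: [-3.14, -0.0, 1.875]
wrist_force: [-0.3, -0.6, -0.1]
grip_width: 0.0003
grasp_force: 0.0
```

```bash
python3 - <<'E'
from h import *
go([.6094,-.1688,.033])
E
```

```text
shift cm [ 0.31  0.26 18.92] tcp [ 0.6081 -0.1725  0.2222] rpy [-3.14  -0.     1.875] t 13.4 F [-0.3 -0.6 -0.1] w 0.0003153354637064647 0.0 q [ 0.64  0.53 -0.57  1.64  0.32  1.07  0.28]
```

>>> {"op": "send_rows", "data": {"series": [[0,[0.2,0.3,2],-0.005],[0,[0,0,3.5],0],[0,[0,0,3.5],0],[0,[0,0,3.5],0],[0,[0,0,3],0],[0,[0,0,2],0],[0,[0,0,1.2],0],[0,[0,0,0],0]]}}

```text
time: 14.4
tcp_pos: [0.6102, -0.1696, 0.0351]
tcp_rot: [-3.141, -0.0, 1.879]
wrist_force: [-0.1, -0.5, -0.5]
grip_width: 0.0001
grasp_force: 0.0
```

```bash
python3 - <<'E'
from h import *
th=.31;d=np.array([-np.sin(th),np.cos(th)]);O=np.array([.5466,.0274])
go([*(O-.0135*d),.033])
p=sense()['tcp_pos'][:2]-O;print(p@d,p@[d[1],-d[0]])
E
```

```text
shift cm [19.35 -0.07  0.22] tcp [ 0.6102 -0.1696  0.0351] rpy [-3.141 -0.     1.879] t 14.4 F [-0.1 -0.5 -0.5] w 8.898113675850793e-05 0.0 q [ 0.55  0.76 -0.47  1.74  0.46  0.76  0.16]
-0.20699662508611796 0.00043920002044592024
```

>>> {"op": "send_rows", "data": {"series": [[0,[0.6,0,0],0],[0,[0.5,0,0],0],[0,[0.5,0,0],0],[0,[0.6,0,0],0],[0,[0.6,0,0],0],[0,[0.6,0,0],0],[0,[0.6,0,0],0],[0,[0.6,0,0],0]]}}

```text
time: 15.4
tcp_pos: [0.5968, -0.1256, 0.036]
tcp_rot: [3.141, 0.001, 1.88]
wrist_force: [0.7, -3.2, 2.9]
grip_width: -0.0002
grasp_force: 1.4
```

>>> {"op": "send_rows", "data": {"series": [[0,[0.6,0,0],0],[0,[0.6,0,0],0],[0,[0.6,0,0],0],[0,[0.6,0,0],0],[0,[0.6,0,0],0],[0,[0.6,0,0],0],[0,[0.6,0,0],0],[0,[0.6,0,0],0]]}}

```text
time: 16.4
tcp_pos: [0.5819, -0.0795, 0.0358]
tcp_rot: [-3.142, 0.0, 1.88]
wrist_force: [0.9, -4.4, 3.4]
grip_width: 0.0
grasp_force: 2.3
```

```bash
cat >> h.py <<'E'
th=.31;dv=np.array([-np.sin(th),np.cos(th)]);xv=np.array([np.cos(th),np.sin(th)]);O=np.array([.5466,.0274])
def lane():
    p=sense()['tcp_pos'][:2]-O;print('tcp lane',p@dv,p@xv)
E
python3 - <<'E'
from h import *
lane();go([*(O-.0135*dv),.033])
D,P=cap('scene');cv2.imwrite('pics/s5.png',cv2.resize(D['frame'][150:290,190:410],None,fx=3,fy=3))
E
```

```text
tcp lane -0.11254651768002753 0.0010285464933654377
shift cm [ 9.9  -0.11  0.28] tcp [ 0.5819 -0.0795  0.0358] rpy [-3.142  0.     1.88 ] t 16.4 F [ 0.9 -4.4  3.4] w 2.4083737673544146e-05 2.293922323733568 q [ 0.43  0.7  -0.47  1.85  0.47  0.7   0.  ]
```

View pics/s5.png

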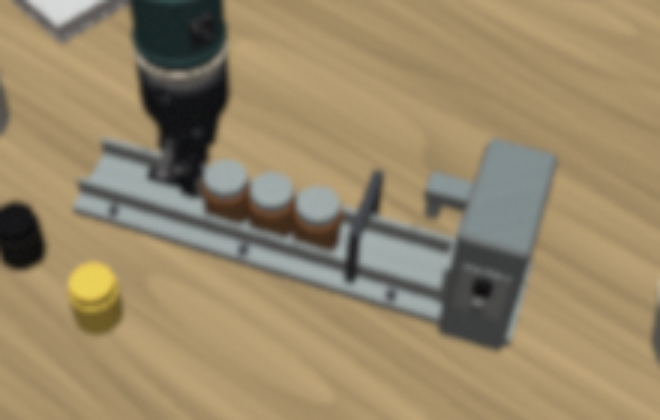

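The crop shows the three jars upright and closed up at (225,190), (270,205) and (318,215), with the gripper behind them. I keep pushing.

>>> {"op": "send_rows", "data": {"series": [[0,[0.6,0,0],0],[0,[0.6,0,0],0],[0,[0.6,0,0],0],[0,[0.6,0,0],0],[0,[0.6,0,0],0],[0,[0.6,0,0],0],[0,[0.6,0,0],0],[0,[0.6,0,0],0]]}}

```text
time: 17.45
tcp_pos: [0.5672, -0.0336, 0.0357]
tcp_rot: [-3.141, -0.0, 1.88]
wrist_force: [0.5, -3.9, 2.1]
grip_width: -0.0001
grasp_force: 1.9
```

>>> {"op": "send_rows", "data": {"series": [[0,[0.6,0,0],0],[0,[0.6,0,0],0],[0,[0.5,0,0],0],[0,[0.5,0,0],0],[0,[0.5,0,0],0],[0,[0.4,0,0],0],[0,[0.3,0,0],0],[0,[0.3,0,0],0]]}}

```text
time: 18.45
tcp_pos: [0.5561, 0.0013, 0.0357]
tcp_rot: [-3.141, 0.0, 1.88]
wrist_force: [1.4, -3.4, 1.8]
grip_width: 0.0
grasp_force: 1.6
```

```bash
python3 - <<'E'
from h import *
lane();go([*(O-.0135*dv),.033])
E
```

```text
tcp lane -0.027769274462926808 0.0010814322721356005
shift cm [ 1.43 -0.11  0.27] tcp [0.5561 0.0013 0.0357] rpy [-3.141  0.     1.88 ] t 18.45 F [ 1.4 -3.4  1.8] w 1.6046879424995047e-05 1.623150771483779 q [ 0.3   0.66 -0.47  1.93  0.47  0.66 -0.15]
```

>>> {"op": "send_rows", "data": {"series": [[0,[0.3,0,0],0],[0,[0.3,0,0],0],[0,[0.2,0,0],0],[0,[0.1,0,0],0],[0,[0,0,0],0]]}}

```text
time: 19.08
tcp_pos: [0.5533, 0.01, 0.0357]
tcp_rot: [-3.141, -0.0, 1.88]
wrist_force: [0.1, -1.6, 0.9]
grip_width: 0.0004
grasp_force: 1.0
```

>>> {"op": "send_rows", "data": {"series": [[0,[0.1,0,0],0],[0,[0.1,0,0],0],[0,[0,0,0],0]]}}

```text
time: 19.45
tcp_pos: [0.5528, 0.0118, 0.0357]
tcp_rot: [-3.141, -0.0, 1.88]
wrist_force: [0.4, -2.4, 1.6]
grip_width: 0.0001
grasp_force: 1.1
```

>>> {"op": "send_rows", "data": {"series": [[0,[0.1,0,0],0],[0,[0.1,0,0],0],[0,[0,0,0],0]]}}

```text
time: 19.82
tcp_pos: [0.5521, 0.0138, 0.0357]
tcp_rot: [-3.141, -0.0, 1.88]
wrist_force: [0.7, -2.7, -0.2]
grip_width: 0.0003
grasp_force: 1.0
```

>>> {"op": "send_rows", "data": {"series": [[0,[0.1,0,0],0],[0,[0,0,0],0]]}}

```text
time: 20.08
tcp_pos: [0.5518, 0.0147, 0.0357]
tcp_rot: [-3.141, -0.0, 1.88]
wrist_force: [0.1, -2.4, 1.0]
grip_width: 0.0
grasp_force: 1.0
```

>>> {"op": "send_rows", "data": {"series": [[0,[0.1,0,0],0],[0,[0,0,0],0]]}}

```text
time: 20.32
tcp_pos: [0.5516, 0.0155, 0.0357]
tcp_rot: [-3.142, 0.0, 1.88]
wrist_force: [-0.2, -2.1, 0.6]
grip_width: -0.0001
grasp_force: 1.2
```

```bash
python3 - <<'E'
from h import *
lane();go([*(O-.0135*dv),.033])
E
```

```text
tcp lane -0.012869262387208298 0.001125487591597851
shift cm [-0.06 -0.11  0.27] tcp [0.5516 0.0155 0.0357] rpy [-3.142  0.     1.88 ] t 20.325 F [-0.2 -2.1  0.6] w -6.616781232549006e-05 1.1976946145296097 q [ 0.28  0.66 -0.47  1.94  0.47  0.65 -0.18]
```

>>> {"op": "send_rows", "data": {"series": [[0,[0.1,0,0],0],[0,[0.1,0,0],0],[0,[0,0,0],0]]}}

```text
time: 20.7
tcp_pos: [0.5515, 0.0156, 0.0358]
tcp_rot: [-3.141, 0.002, 1.878]
wrist_force: [2.2, -5.8, 0.4]
grip_width: -0.0001
grasp_force: 3.3
```

>>> {"op": "send_rows", "data": {"series": [[0,[0.1,0,0],0],[0,[0,0,0],0]]}}

```text
time: 20.95
tcp_pos: [0.5515, 0.0157, 0.0358]
tcp_rot: [-3.142, 0.003, 1.878]
wrist_force: [3.1, -7.9, 0.5]
grip_width: -0.0001
grasp_force: 4.2
```

```bash
python3 - <<'E'
from h import *
lane()
D,P=cap('scene');cv2.imwrite('pics/s6.png',cv2.resize(D['frame'][170:290,230:400],None,fx=4,fy=4))
for n,P in(('scene',P),('top',cap('top')[1])):
    q=P[...,:2]-O;y=q@dv;x=q@xv
    m=(P[...,2]>.058)&(P[...,2]<.070)&(abs(x)<.022)
    for lo,hi in((0,.042),(.06,.086),(.086,.128)):
        k=m&(y>lo)&(y<hi)
        if k.sum():print(n,lo,k.sum(),y[k].min().round(4),y[k].max().round(4),x[k].mean().round(4))
E
```

```text
tcp lane -0.012672916490436741 0.0010534057344329963
scene 0 153 0.0024 0.0397 0.0022
scene 0.06 107 0.0602 0.084 0.0017
scene 0.086 161 0.0899 0.1276 0.0026
top 0.06 100 0.06 0.0837 -0.0007
top 0.086 101 0.0893 0.1249 -0.0014
```

View pics/s6.png

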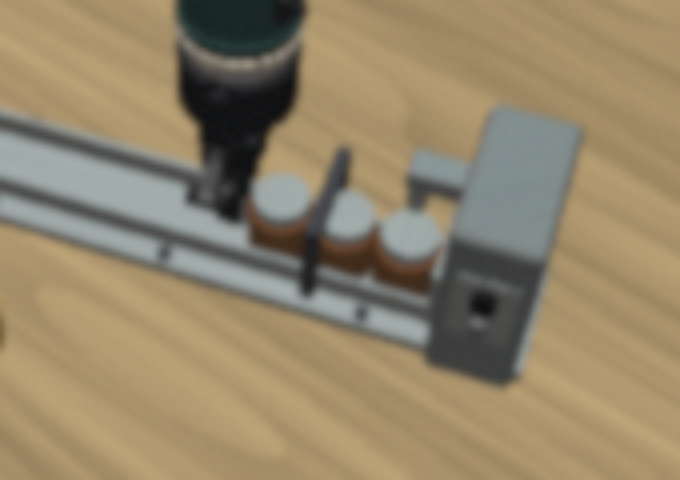

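The crop shows all three jars upright and touching at (280,205), (345,225) and (408,245). The first is at the stop; force rises with no further motion. I back off and retract.

>>> {"op": "send_rows", "data": {"series": [[0,[-0.2,0,0],0],[0,[-0.3,0,0],0],[0,[-1,0,0],0],[0,[-2,0,0],0],[0,[0,0,-3],0],[0,[0,0,-4],0],[0,[0,0,-4],0],[0,[0,0,-4],0]]}}

```text
time: 22.05
tcp_pos: [0.5615, -0.0164, 0.187]
tcp_rot: [-3.141, -0.0, 1.878]
wrist_force: [1.4, -0.0, 0.8]
grip_width: -0.0
grasp_force: 0.0
```

>>> {"op": "send_rows", "data": {"series": [[0,[-4,0,0],0],[0,[-4,0,0],0],[0,[-4,0,0],0],[0,[-4,0,0],0],[0,[0,0,0],0],[0,[0,0,0],0]]}}

```text
time: 22.8
tcp_pos: [0.6097, -0.1676, 0.1855]
tcp_rot: [-3.141, -0.001, 1.879]
wrist_force: [-0.2, 1.0, 0.8]
grip_width: 0.0003
grasp_force: 0.0
```

```bash
python3 - <<'E'
from h import *
f=None
for n in('scene','top'):
    D,P=cap(n)
    if n=='top':
        t=cv2.resize(D['frame'][150:310,120:460],None,fx=2.2,fy=2.2);cv2.imwrite('pics/t7.png',t)
    q=P[...,:2]-O;y=q@dv;x=q@xv
    m=(P[...,2]>.058)&(P[...,2]<.070)&(abs(x)<.022)
    for lo,hi in((-.02,.042),(.06,.086),(.086,.128)):
        k=m&(y>lo)&(y<hi)
        if k.sum():print(n,lo,k.sum(),y[k].min().round(4),y[k].max().round(4),x[k].mean().round(4))
    B=P[(P[...,2]>.095)&(P[...,2]<.112)&(np.hypot(P[...,0]-.421,P[...,1]+.395)<.05)]
    print('tall',len(B),np.median(B,0))
E
```

```text
scene -0.02 152 0.0028 0.0396 0.0022
scene 0.06 105 0.0603 0.084 0.0016
scene 0.086 164 0.0902 0.1276 0.0028
tall 0 [nan nan nan]
top -0.02 158 0.0012 0.0403 0.0004
top 0.06 103 0.0602 0.0836 0.0001
top 0.086 103 0.0895 0.1244 -0.0018
tall 19 [ 0.42567265 -0.40650273  0.10537812]
  return _methods._mean(a, axis=axis, dtype=dtype,
  ret = um.true_divide(
```

View pics/t7.png

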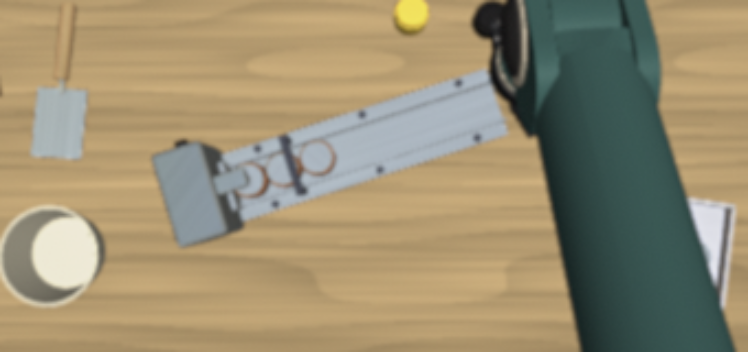

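The top crop shows the three jars closed up at the stop, at (250,180), (283,168) and (318,157). The tray is hidden by the arm, so I move aside to check the tall jar.

>>> {"op": "send_rows", "data": {"series": [[0,[4,0,-3],0],[0,[4,0,-2],0],[0,[4,0,0],0],[0,[4,0,0],0],[0,[4,0,0],0],[0,[0,0,0],0],[0,[0,0,0],0],[0,[0,0,0],0]]}}

```text
time: 23.9
tcp_pos: [0.5494, 0.022, 0.2357]
tcp_rot: [-3.141, 0.0, 1.878]
wrist_force: [-0.4, 0.3, 0.0]
grip_width: 0.0002
grasp_force: 0.0
```

```bash
python3 - <<'E'
from h import *
for n in('scene','top'):
    D,P=cap(n)
    B=P[(P[...,2]>.095)&(P[...,2]<.118)&(np.hypot(P[...,0]-.421,P[...,1]+.395)<.05)]
    if len(B):print('tall',n,len(B),B.mean(0),B[:,2].max(),cv2.minEnclosingCircle((B[:,:2]*1000).astype(np.float32)))
E
```

```text
tall scene 100 [ 0.42339518 -0.38923529  0.10314997] 0.10746011095559949 ((420.8763732910156, -390.7624816894531), 20.79682731628418)
tall top 198 [ 0.42058465 -0.39025373  0.10437044] 0.11105655213221621 ((420.87835693359375, -389.96734619140625), 21.04010581970215)
```

The tall jar is upright in the tray, at the same place as before.

```bash
python3 -c "
from cell import arm
print(arm.job_done())"
```

```text
the job is handed in; nothing more can be done
None
```

The job is handed in at about 24 s: the tall jar stands upright in the tray, the three short jars are upright and closed up against the end stop, and I did not touch the tub, tin or spatula.

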